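# Tip the small railing balls out of the divided tray

## Task

Carry the divided tray onto the grey tipping stand, inside the white outline with its gapped front wall towards the catch pan, and let go of it. Then take the tray by the rear stud diagonally opposite the bay that holds the two small balls, and tip it over that bay's front corner, the corner staying on the stand, so that only the two small balls roll out of their gap into the pan. Lower the tray flat inside the outline again and let go; the large ball must stay in its bay throughout, and no ball may be touched by the robot.

Things in the scene. Friction and masses are not known exactly. Their poses are not given: they have to be found in the camera images.
- tray: Loose open aluminium tray, 182 mm wide (x), 200 deep (y), 40 high, walls and floor 4 mm, about 0.5 kg. Origin: centre of the underside; z up. A 4 mm divider along y at x = 0 makes two bays 85 mm wide, right (x > 0) and left (x < 0). The front wall (y = +100 mm) has a gap at each outer end. The tray starts on the bench, front roughly towards world +y.
- handle (a point): Grip point of the tray's handle plate, 85 mm above the tray's underside at its middle. The dark steel plate stands on the divider: 10 mm thick (tray x), 70 mm long (tray y), from 30 to 105 mm above the underside.
- stud_right (a point): Grip point of the tray's right rear stud, an upright round dark steel pin of 14 mm diameter outside the rear wall at tray x = +75, y = -114 mm; the pin reaches from 22 to 92 mm above the tray's underside, this point is at 75 mm.
- stud_left (a point): The same on the left rear stud, at tray x = -75, y = -114 mm.
- corner_right (a point): Bottom front corner of the right bay, tray (91, 100, 0) mm: pivot for emptying that bay, held by the left stud. Its front gap spans tray x 35 to 87 mm; a sill 1.5 mm above the floor holds a ball until the tray leans 21 (large) to 24 (small) degrees to the front. The wall's middle (|x| under 35) is full height and catches the other bay's ball when the tray leans to this corner; a lean of 34 empties it.
- corner_left (a point): Bottom front corner of the left bay, tray (-91, 100, 0) mm: the pivot for emptying the left bay, held by the right stud. Its gap is the mirror image, tray x -87 to -35 mm, with the same sill.
- small1_center (a point): Centre of a small dark steel ball, 34 mm diameter, 40 g; it rolls freely. Both small balls start in the same bay, which may be the right or the left one.
- small2_center (a point): Centre of the other small dark steel ball, 34 mm diameter, 40 g.
- large_center (a point): Centre of the large dark steel ball, 46 mm diameter, 80 g, alone in the other bay.
- station: Fixed grey stand (dark top) with catch pan. Origin: on the bench under the middle of the stand's front edge; y points to the pan, z up. Flat top 60 mm high, x -125 to 125, y -250 to 0 mm; white outline (inside 222 x 232 mm) centred at x 0, y -120: the tray's origin belongs there, tray y along this y. Pan: y 0 to 184, x -154 to 154, floor 6 mm, sides 90 mm, far wall 110 mm high, open to the stand.
Mind the look-alikes: they are no part of the job. Leave any orange or yellow look-alike of the part that bears large_center alone. What is shaped like the part that bears small1_center but yellow is not meant.

How it is judged:
By the outcome, as a careful person would: the job done as asked, in the order asked, and still so for the second after the job is handed in, with the robot touching nothing.
It also fails if it takes over 66 s, if anything falls off the work surface, if the arm or the gripper's body presses on something with over 40 N, if the wrist force passes 120 N, or if a joint passes its speed limit or range.

## Robot

A 7-joint arm with a two-finger parallel gripper is mounted at the origin on the work surface. World frame = base frame: x ahead of the robot, y to its left, z up, the work surface at z = 0. Lengths are in m, angles in rad, forces in N, time in s.
With the tool pointing down it reaches from about 0.4 to 0.85 m from the base axis. Payload 10.4 kg.
Tool frame: the origin (TCP) lies at the very end of the fingers, on their centre line; the grasp point (between the pads) lies 19 mm behind it; z points along the fingers, x is the direction in which the jaws open and shut, and the axes are right-handed (so a half turn about z gives the same grasp; the last joint's range is limited). The gripper opens to 85 mm and grips with 20 to 120 N. Pads are 22 mm wide; open, the fingers measure 114 mm over their backs; the gripper's body (76 mm by 85 mm) begins 54 mm behind the grasp point. The pads swing forward as they close: fully open they stand 13 mm farther back than shut.
Start: joints at [1.144, 0.332, -0.065, 1.46, 0.022, 1.35, -0.088], TCP at [0.246, -0.575, 0.231] pointing down, gripper open.
Joint ranges: [-2.6, 2.6], [-0.5, 2.12], [-1.47, 1.34], [0.16, 2.42], [-1.27, 4.41], [0.06, 2.06], [-2.6, 2.6]. Speed limits (rad/s): [2.22, 2.22, 2.79, 2.79, 3.14, 3.14, 3.14].

## Interface

Orientations are given as a unit quaternion [x, y, z, w].
In Python, from bench import status, eyes, finish_job gives the robot as it stands.
- The arm moves only by the tool drive_tool, never from a script. Its arguments are lists of equal length, an entry for each row: "slide": the shift along the tool's x, y, z each as a share of 0.04 m, from -1 to 1, a list of three; "spin": the turn about the tool's z as a share of 30 degrees, from -1 to 1; "jaw": the gripper command: -1 is shut, 1 is fully open, values between are in proportion. A call has 1 to 20 rows; each row shifts and turns the commanded pose from where the row before left it, along the tool's axes as they then stand; what a row does not reach is not made up. A row lasts 1/10 s, in which the tool goes at most 50 mm and 8.59 degrees, less where a joint would pass 70% of its speed; a pose out of reach is approached as far as the arm can. A call with a number of a shift or a turn outside -1 to 1 is refused whole. A call with a gripper value outside its range is refused whole. The fingers move at their own pace and stop on an object; the grip force is fixed at half the most. Time passes only in rows, so rows that do not move let the fingers close. It gives the time, the measured TCP pose, the force and the opening at its end, in the units of the state.
- status.state(): the state, without advancing time (a new reading comes with each control period).
- eyes.get_image(name): name is "side" or "top" or "wrist"; returns (picture, depth): 384x512x3 uint8, blue, green, red; 384x512 float32, m along the optical axis (not along the pixel's ray), 0 where there is no reading.
- eyes.camera_model(name): a dict with "camera_matrix" (3x3 intrinsics, pixels), "R" (3x3) and "t" (3): a world point X has camera coordinates R X + t. Camera axes: x right, y down, z forward; pixel columns grow to the right and rows downward; lengths in m; the calibration is good to about 2 mm. The wrist camera is an equidistant fisheye: a pixel r from the principal point sees the ray r / f radians off the axis. A picture is of the moment at which its call begins: read the wrist's pose just before it. camera_model takes no time and is no camera call; for the wrist camera it gives the pose at the moment of the call.
- finish_job(): hands the job in, once; it reports no verdict.
Trained networks look in the newest picture that a camera, given by its name, has taken for a name from the list of things; names that differ only in an ending like _2 or _b are one class to them, and where a whole thing is asked for, a point or a joint stands for the part that bears it (a point fixed in the world has none). Each returns a list of dicts, best first, with "conf" (0 to 1); they miss things now and then, are a little off and sometimes report something else, mostly with a low value. They report only what shows in the picture. A call takes as long as a camera call. They do not tell look-alikes from the thing itself.
- eyes.search_frame(camera, query): "extent" ([centre column, centre row, width, height] in pixels, round what is visible of it).
The state is a dict: "time": time; "qpos": joint angles; "qvel": joint speeds; "effort": joint torques, N m; "ee_pos": TCP position; "ee_rot": TCP orientation; "force": force on the tool from outside, world axes, zero at the start; "torque": the same for the moment, N m; "width": finger opening in m.
Only numpy, scipy, OpenCV 4.12 (cv2) and the standard library are available. Lean on these libraries where they do the work, as an engineer would, in place of code of your own. Each camera call takes 0.05 s, during which the arm holds its last target. There are 200 camera calls.

## Working session

There is one attempt and no reset: what is moved stays moved. The work goes in short steps, Python scripts to look and compute and a tool call to move; the robot and the scene stay as the last step left them, time stands still between calls to the robot, and variables do not carry over. Pictures are saved under pics/ and viewed, about 8 in all and at most 12, crops included, and the job is handed in when it is done.

Besides the shell and the picture viewer there is one more tool, called as name([rows], argument=value, ...), one row to a line, values as JSON. drive_tool: Moves the arm, as the interface text tells. Shift numbers are shares of 0.04 m and turn numbers shares of 30 degrees, none past 1 either way. Its arguments: {"type":"object","properties":{"slide":{"type":"array"},"spin":{"type":"array"},"jaw":{"type":"array"}},"required":["slide","spin","jaw"]}

```bash
ls; mkdir -p pics
cat > h.py <<'E'
import numpy as np, cv2
from bench import status, eyes, finish_job
from scipy.spatial.transform import Rotation as R
def shot(n,f):
    im,d=eyes.get_image(n); cv2.imwrite('pics/'+f,im); np.save('pics/'+f[:-4]+'.npy',d); return im,d
def world(n,u,v,z):  # depth z
    m=eyes.camera_model(n);K=np.array(m['camera_matrix'])
    c=np.stack([(u-K[0,2])/K[0,0]*z,(v-K[1,2])/K[1,1]*z,z],-1)
    return (c-np.array(m['t']))@np.array(m['R'])
def pix(n,X):
    m=eyes.camera_model(n);K=np.array(m['camera_matrix']);c=np.array(m['R'])@X+m['t'];p=K@c;return p[:2]/p[2]
def cloud(n,d):
    v,u=np.mgrid[:384,:512];return world(n,u.astype(float),v.astype(float),d)
E
python3 - <<'E'
from h import *
print(status.state())
a,d=shot('top','t0.png');b,e=shot('side','s0.png')
for n in('top','side'):
    print(n,eyes.camera_model(n))
    for q in('tray','handle','stud_right','small1_center','large_center','station'):
        print(q,[(np.round(x['extent']).astype(int).tolist(),round(x['conf'],2)) for x in eyes.search_frame(n,q)][:5])
cv2.imwrite('pics/both.png',cv2.resize(np.vstack([a,b]),None,fx=.78,fy=.78))
E
```

```text
pics
{'time': 0.0, 'qpos': array([ 1.14442474,  0.33286428, -0.06471581,  1.46094162,  0.0215619 ,
        1.34987793, -0.08848728]), 'qvel': array([-1.63740536e-04, -9.24130143e-04,  8.54218335e-04,  2.22208765e-04,
        5.69317590e-05, -1.88560162e-03,  2.25122089e-04]), 'effort': array([ 1.52916014e-03, -6.25459743e+01,  4.99206595e-02, -3.91602159e+01,
        1.63103419e-02,  1.00541959e-02, -7.89782098e-05]), 'ee_pos': array([ 0.24542655, -0.57439417,  0.23052055]), 'ee_rot': array([ 8.34543527e-01, -5.50941570e-01, -5.89238587e-04, -3.75829017e-04]), 'force': array([ 0.45737021,  0.44332009, -0.75463341]), 'torque': array([ 0.00845754, -0.03606702, -0.03367409]), 'width': 0.08553281343607422}
top {'camera_matrix': array([[477.05576798,   0.        , 251.02001679],
       [  0.        , 477.05576798, 191.41376015],
       [  0.        ,   0.        ,   1.        ]]), 'R': array([[ 0.00511587, -0.99981744, -0.01840938],
       [-0.99745476, -0.00379278, -0.07120119],
       [ 0.07111837,  0.01872678, -0.99729208]]), 't': array([-0.12304096,  0.53423537,  1.15739893])}
tray [(
[... 377 characters left out ...]
.62979947],
       [  0.        , 424.381013  , 191.58932152],
       [  0.        ,   0.        ,   1.        ]]), 'R': array([[ 0.99598537, -0.08938418,  0.00485967],
       [-0.06618512, -0.77186312, -0.63233445],
       [ 0.0602717 ,  0.62947422, -0.77468028]]), 't': array([-0.52406754, -0.00845138,  1.09087592])}
tray [([269, 303, 106, 119], 0.97)]
handle [([270, 301, 110, 118], 0.67)]
stud_right [([268, 301, 108, 120], 0.81)]
small1_center [([370, 330, 22, 17], 0.77), ([338, 298, 12, 20], 0.72), ([298, 310, 15, 17], 0.65)]
large_center [([192, 365, 23, 30], 0.73), ([245, 300, 20, 26], 0.68), ([229, 228, 13, 16], 0.5)]
station [([278, 117, 124, 133], 0.59), ([270, 300, 108, 116], 0.54)]
```

View pics/t0.png

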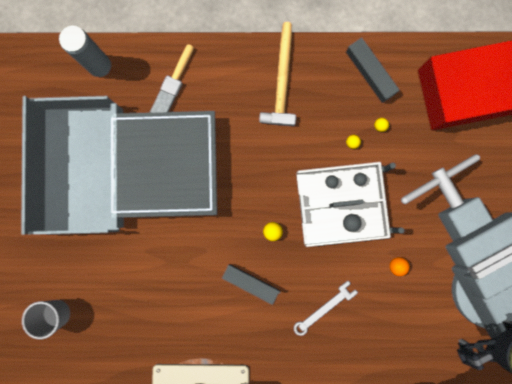

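View pics/s0.png

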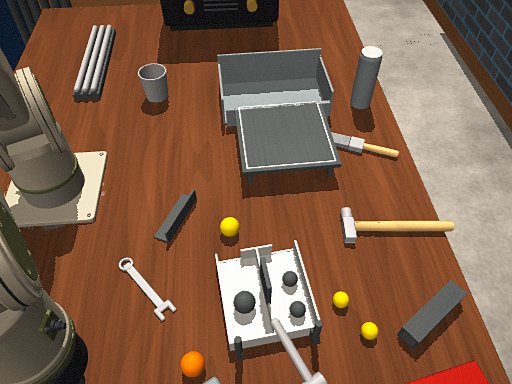

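The top view shows the tray at about (345,205) with its gaps facing left (+y). The small balls at (333,181) and (361,180) are in the far (right, +x) bay, and the large ball at (352,222) is in the left bay. The stand is at (163,163) with the pan on its left. The side view agrees. That makes the pivot corner_right, held by stud_left.

```bash
cat > fit.py <<'E'
from h import *
def rect(P):
    c,s,a=cv2.minAreaRect(P.astype(np.float32)); return np.round(c,4),np.round(s,4),round(a,2)
def mask_pts(C,lo,hi,box):
    m=(C[...,2]>lo)&(C[...,2]<hi)&(C[...,0]>box[0])&(C[...,0]<box[1])&(C[...,1]>box[2])&(C[...,1]<box[3])
    return m
E
python3 - <<'E'
from fit import *
print('tcp px',pix('top',status.state()['ee_pos']),pix('side',status.state()['ee_pos']))
im=cv2.imread('pics/t0.png');d=np.load('pics/t0.npy');C=cloud('top',d)
print('tray mid',C[205,320],'stand',C[163,163],'bench',C[300,150],'tools rod',C[180,440],C[195,450])
# tray walls
tm=C[205,345,:2]
b=[tm[0]-.14,tm[0]+.14,tm[1]-.16,tm[1]+.16]
gray=im.min(2)
for lo,hi in((.03,.047),):
    m=mask_pts(C,lo,hi,b)&(gray>150);print('walls',m.sum(),rect(C[m][:,:2]),C[m][:,2].mean())
m=mask_pts(C,.06,.13,b)&(gray<120)
n,l,st,ce=cv2.connectedComponentsWithStats(m.astype(np.uint8))
for i in range(1,n):
    P=C[l==i]
    if len(P)>5: print('dark hi',len(P),ce[i].round(0),P.mean(0).round(4),P.max(0).round(4), rect(P[:,:2]) )
sm=mask_pts(C,.05,.07,[C[163,163,0]-.2,C[163,163,0]+.2,C[163,163,1]-.2,C[163,163,1]+.2])
n,l,st,ce=cv2.connectedComponentsWithStats(sm.astype(np.uint8));k=l[163,163]
P=C[l==k];print('stand',len(P),rect(P[:,:2]),P[:,2].mean())
w=(l==k)&(gray>140);P=C[w];print('outline',len(P),rect(P[:,:2]),P[:,2].mean())
# outline rows in px
ys,xs=np.where(w);print(xs.min(),xs.max(),ys.min(),ys.max())
ov=np.zeros((384,512),np.uint8)
for q in((181,333),(180,361),(223,352)): print('ball',C[q].round(4))
np.set_printoptions(precision=4,suppress=True)
print(R.from_quat(status.state()['ee_rot']).as_matrix())
e,f=cv2.imread('pics/s0.png'),np.load('pics/s0.npy');D=cloud('side',f)
print('side: handle',D[262,264],'stand',D[135,287],'studs',D[325,317],D[342,238],'rod',D[350,293],D[375,315])
E
```

```text
tcp px [480.29230964 331.95074726] [ 89.062514   396.47545644]
tray mid [ 0.50270867 -0.29199337  0.0020854 ] stand [0.59926572 0.08978465 0.05917584] bench [0.26667793 0.1271452  0.00352481] tools rod [ 0.55541778 -0.54797452  0.11256267] [ 0.52211745 -0.5723161   0.10546022]
walls 670 (array([ 0.5046, -0.3442]), array([0.1827, 0.2012]), 6.58) 0.03925686764805969
dark hi 49 [391. 166.] [ 0.5903 -0.4463  0.0848] [ 0.5965 -0.4415  0.0971] (array([ 0.5907, -0.4477]), array([0.0129, 0.0124]), 81.0)
dark hi 118 [346. 203.] [ 0.5023 -0.3396  0.1015] [ 0.5099 -0.308   0.1102] (array([ 0.5028, -0.3414]), array([0.0076, 0.067 ]), 6.14)
dark hi 50 [399. 230.] [ 0.4428 -0.4631  0.085 ] [ 0.4494 -0.4581  0.0968] (array([ 0.4423, -0.4648]), array([0.013 , 0.0131]), 34.21)
stand 10997 (array([0.6143, 0.1123]), array([0.3112, 0.3148]), 7.74) 0.06061308787440199
outline 1475 (array([0.5971, 0.093 ]), array([0.2973, 0.2404]), 1.42) 0.06086884359068973
112 212 104 227
ball [ 0.5593 -0.3191  0.0384]
ball [ 0.562  -0.3866  0.0379]
ball [ 0.4582 -0.3623  0.0464]
[[ 0.3929 -0.9196  0.    ]
 [-0.9196 -0.3929 -0.0001]
 [ 0.0001 -0.     -1.    ]]
side: handle [ 0.5056 -0.3207  0.1053] stand [0.6068 0.0838 0.0599] studs [ 0.5897 -0.4516  0.0935] [ 0.4452 -0.4697  0.0931] rod [ 0.5361 -0.5039  0.1287] [ 0.5687 -0.5413  0.1099]
```

Run:
```python
from fit import *
np.set_printoptions(precision=3,suppress=True,linewidth=150)
im=cv2.imread('pics/t0.png');d=np.load('pics/t0.npy');C=cloud('top',d)
for q in((200,405),(190,425),(170,460),(158,477),(185,445),(205,457),(215,470),(230,490),(260,490),(300,480),(345,490),(290,440)): print(q,C[q])
a=cv2.resize(im[120:384,360:512],None,fx=2.6,fy=2.2)
s=cv2.imread('pics/s0.png')
b=cv2.resize(s[200:384,150:400],(400,580))
cv2.imwrite('pics/c0.png',np.hstack([a[:580,:395],b]))
# outline of stand: use top surface dark region only, z .055-.065, gray <100
g=im.min(2)
C2=C; m=(C[...,2]>.052)&(C[...,2]<.068); 
z=np.zeros_like(m); z[100:230,112:222]=1
m&=z
# inner dark top
k=m&(g<120); n,l,st,ce=cv2.connectedComponentsWithStats(k.astype(np.uint8)); L=l[163,163]
P=C[l==L]; print('dark inner',len(P),rect(P[:,:2]),st[L])
w=m&(g>150); print('white',rect(C[w][:,:2]),w.sum(),C[w][:,2].mean())
cnt=cv2.findContours((l==L).astype(np.uint8),0,2)[0][0]
q=cv2.approxPolyDP(cnt,8,True)[:,0]; print(q.tolist(),[C[v,u].round(4).tolist() for u,v in q])
```

```text
(200, 405) [ 0.508 -0.459  0.146]
(190, 425) [ 0.532 -0.509  0.126]
(170, 460) [ 0.581 -0.604  0.087]
(158, 477) [ 0.611 -0.651  0.071]
(185, 445) [ 0.544 -0.56   0.11 ]
(205, 457) [ 0.499 -0.584  0.114]
(215, 470) [ 0.476 -0.603  0.136]
(230, 490) [ 0.444 -0.621  0.186]
(260, 490) [ 0.383 -0.613  0.199]
(300, 480) [ 0.289 -0.632  0.107]
(345, 490) [ 0.244 -0.548  0.327]
(290, 440) [ 0.296 -0.583  0.002]
dark inner 8111 (array([0.599, 0.092]), array([0.217, 0.219]), 1.66) [ 117  118   92   92 8111]
white (array([0.597, 0.093]), array([0.297, 0.24 ]), 1.42) 1345 0.060913347456237624
[[206, 118], [117, 121], [118, 209], [208, 207]] [[0.7073, -0.0128, 0.065], [0.7005, 0.2024, 0.0616], [0.4885, 0.1948, 0.0612], [0.4944, -0.0192, 0.0568]]
```

View pics/c0.png

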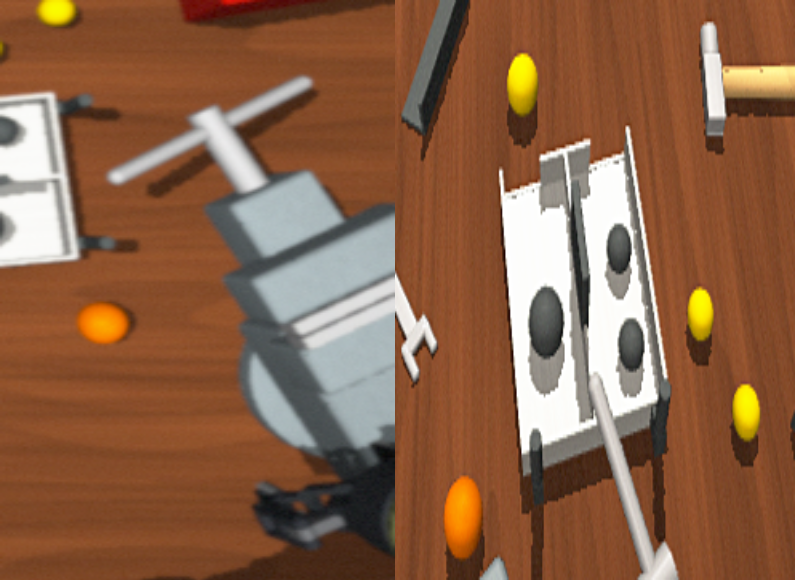

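The T-shaped object is a bench vise. Its handle tip is at about (0.508, -0.459, 0.146), just behind the tray, so I'll lift with a shift to +y. Next I move over the tray handle and spin so the jaws are across the plate.

drive_tool([
  [-0.252, -0.747, 0],
  [-0.252, -0.747, 0],
  [-0.252, -0.747, 0],
  [-0.252, -0.747, 0],
  [-0.252, -0.747, 0],
  [-0.252, -0.747, 0],
  [-0.252, -0.747, 0],
  [-0.252, -0.747, 0],
  [-0.252, -0.747, 0],
  [-0.252, -0.747, 0],
  [-0.252, -0.747, 0],
  [0, 0, 0],
  [0, 0, 0],
  [0, 0, 0],
  [0, 0, 0],
  [0, 0, 0],
  [0, 0, 0],
  [0, 0, 0],
  [0, 0, 0],
  [0, 0, 0],
], spin=[0, 0, 0, 0, 0, 0, 0, 0, 0, 0, 0, -0.272, -0.272, -0.272, -0.272, -0.272, -0.272, -0.272, -0.272, -0.272], jaw=[0.2, 0.2, 0.2, 0.2, 0.2, 0.2, 0.2, 0.2, 0.2, 0.2, 0.2, 0.2, 0.2, 0.2, 0.2, 0.2, 0.2, 0.2, 0.2, 0.2])

```text
time: 2.7
ee_pos: [0.5042, -0.3437, 0.2313]
ee_rot: [0.998, 0.06, 0.0, 0.0]
force: [0.2, 0.1, -1.0]
width: 0.0507
```

drive_tool([
  [0, 0, 0.6],
  [0, 0, 0.6],
  [0, 0, 0.6],
  [0, 0, 0.6],
  [0, 0, 0.6],
  [0, 0, 0.6],
  [0, 0, 0.3],
  [0, 0, 0.18],
  [0, 0, 0],
  [0, 0, 0],
  [0, 0, 0],
  [0, 0, 0],
  [0, 0, 0],
  [0, 0, 0],
  [0, 0, 0],
  [0, 0, 0],
], spin=[0, 0, 0, 0, 0, 0, 0, 0, 0, 0, 0, 0, 0, 0, 0, 0], jaw=[0.2, 0.2, 0.2, 0.2, 0.2, 0.2, 0.2, 0.2, 0.2, -1, -1, -1, -1, -1, -1, -1])

```text
time: 4.3
ee_pos: [0.5052, -0.344, 0.0694]
ee_rot: [0.998, 0.057, 0.001, 0.001]
force: [0.7, 0.5, 5.8]
width: 0.0092
```

drive_tool([
  [0, 0, -0.05],
  [0, 0, -0.1],
  [0, 0, -0.15],
  [0.017, -0.05, -0.2],
  [0.034, -0.1, -0.25],
  [0.05, -0.15, -0.25],
  [0.067, -0.2, -0.25],
  [0.084, -0.25, -0.25],
  [0.1, -0.3, -0.25],
  [0.1, -0.3, -0.25],
  [0.1, -0.3, -0.2],
  [0.1, -0.3, -0.15],
  [0.1, -0.3, -0.1],
  [0.1, -0.3, -0.05],
  [0.1, -0.3, 0],
  [0.1, -0.3, 0],
  [0.1, -0.3, 0],
  [0.1, -0.3, 0],
  [0.1, -0.3, 0],
  [0.1, -0.3, 0],
], spin=[0, 0, 0, 0, 0, 0, 0, 0, 0, 0, 0, 0, 0, 0, 0, 0, 0, 0, 0, 0], jaw=[-1, -1, -1, -1, -1, -1, -1, -1, -1, -1, -1, -1, -1, -1, -1, -1, -1, -1, -1, -1])

```text
time: 6.3
ee_pos: [0.5422, -0.1631, 0.1681]
ee_rot: [0.998, 0.057, -0.0, 0.0]
force: [0.6, -0.1, -6.4]
width: 0.0093
```

drive_tool([
  [0.1, -0.3, 0],
  [0.1, -0.3, 0],
  [0.1, -0.3, 0],
  [0.1, -0.3, 0],
  [0.1, -0.3, 0],
  [0.1, -0.3, 0],
  [0.1, -0.3, 0],
  [0.1, -0.3, 0],
  [0.1, -0.3, 0],
  [0.1, -0.3, 0],
  [0.1, -0.3, 0],
  [0.1, -0.3, 0],
  [0.1, -0.3, 0],
  [0.1, -0.3, 0],
  [0.1, -0.3, 0],
  [0.1, -0.25, 0],
  [0.1, -0.2, 0],
  [0.1, -0.15, 0],
  [0.08, -0.1, 0],
  [0.04, -0.05, 0],
], spin=[0, 0, 0, 0, 0, 0, 0, 0, 0, 0, 0, 0.04, 0.04, 0.03, 0.03, 0.03, 0, 0, 0, 0], jaw=[-1, -1, -1, -1, -1, -1, -1, -1, -1, -1, -1, -1, -1, -1, -1, -1, -1, -1, -1, -1])

```text
time: 8.3
ee_pos: [0.5987, 0.0519, 0.168]
ee_rot: [1.0, 0.013, 0.0, -0.0]
force: [-0.1, -0.9, -6.0]
width: 0.0095
```

Run:
```python
from fit import *
s=status.state();print(s['time'],s['ee_pos'],R.from_quat(s['ee_rot']).as_matrix()[:2,0],s['force'],s['width'],s['qpos'])
a,_=shot('top','t1.png');b,_=shot('side','s1.png')
cv2.imwrite('pics/v1.png',np.hstack([a[60:300,:320],b[0:240,150:430]]))
```

```text
8.3 [0.59870182 0.05194581 0.16802816] [0.99966114 0.02603079] [-0.0513041  -0.92260034 -6.00846537] 0.009483580934623535 [ 0.31495588  0.38413081 -0.59919841  1.58481038  0.22517549  1.24247038
 -0.29719892]
```

View pics/v1.png

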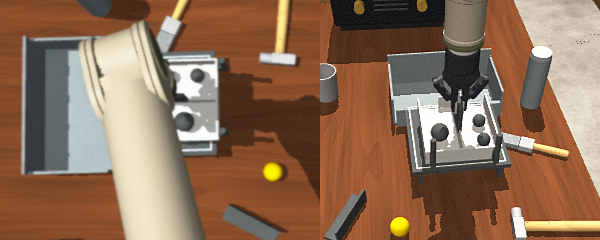

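The tray is above the stand with all three balls still in their bays. I'll check the tray's pose from the stud tops in the side view.

Run:
```python
from fit import *
np.set_printoptions(precision=4,suppress=True)
im=cv2.imread('pics/s1.png');C=cloud('side',np.load('pics/s1.npy'))
m=mask_pts(C,.15,.215,[.45,.75,-.12,-.03])&(im.min(2)<110)
n,l,st,ce=cv2.connectedComponentsWithStats(m.astype(np.uint8))
for i in range(1,n):
    P=C[l==i]
    if len(P)>8: print(len(P),ce[i],P.mean(0),P.min(0),P.max(0))
# tray wall rim
m=mask_pts(C,.12,.15,[.45,.75,-.12,.2])&(im.min(2)>150);P=C[m]
print('rim',rect(P[:,:2]),P.min(0),P.max(0))
# station in initial side picture
im=cv2.imread('pics/s0.png');C=cloud('side',np.load('pics/s0.npy'))
m=mask_pts(C,.054,.066,[.44,.76,-.1,.24]);P=C[m];print('stand side',rect(P[:,:2]),len(P))
w=m&(im.min(2)>140)
n,l,st,ce=cv2.connectedComponentsWithStats(w.astype(np.uint8));i=1+np.argmax(st[1:,4]);P=C[l==i];print('outline',rect(P[:,:2]),len(P))
```

```text
83 [328.1687 141.5422] [ 0.675  -0.0635  0.1721] [ 0.6695 -0.0675  0.151 ] [ 0.6823 -0.0553  0.1912]
68 [262.9118 147.4412] [ 0.5266 -0.0681  0.1704] [ 0.5203 -0.0711  0.1505] [ 0.5317 -0.0643  0.1913]
rim (array([0.5989, 0.0532]), array([0.1828, 0.2026]), 1.41) [ 0.5053 -0.0503  0.12  ] [0.692  0.1567 0.1461]
stand side (array([0.6083, 0.0917]), array([0.3163, 0.2657]), 4.54) 6274
outline (array([0.5991, 0.0952]), array([0.2957, 0.2447]), 1.3) 630
```

drive_tool([
  [0.03, -0.05, 0],
  [0, -0.1, 0],
  [0, -0.15, 0],
  [0, -0.2, 0],
  [0, -0.2, 0],
  [0, -0.15, 0.05],
  [0, -0.1, 0.1],
  [0, -0.05, 0.15],
  [0, 0, 0.2],
  [0, 0, 0.2],
  [0, 0, 0.12],
  [0, 0, 0.06],
  [0, 0, 0.04],
  [0, 0, 0.03],
  [0, 0, 0],
], spin=[0, 0, 0, 0, 0, 0, 0, 0, 0, 0, 0, 0, 0, 0, 0], jaw=[-1, -1, -1, -1, -1, -1, -1, -1, -1, -1, -1, -1, -1, -1, -1])

```text
time: 9.9
ee_pos: [0.5986, 0.0917, 0.1302]
ee_rot: [1.0, 0.013, 0.0, 0.0]
force: [-0.0, 0.3, -5.9]
width: 0.0093
```

drive_tool([
  [0, 0, 0.02],
  [0, 0, 0.02],
  [0, 0, 0.02],
  [0, 0, 0],
], spin=[0, 0, 0, 0], jaw=[-1, -1, -1, -1])

```text
time: 10.3
ee_pos: [0.5988, 0.0918, 0.1293]
ee_rot: [1.0, 0.013, 0.001, 0.0]
force: [-7.0, -0.3, 8.6]
width: 0.0093
```

drive_tool([
  [0, 0, 0],
  [0, 0, 0],
  [0, 0, 0],
  [0, 0, 0],
  [0, 0, -0.3],
  [0, 0, -0.6],
  [0, 0, -0.6],
  [0, 0, -0.5],
  [-0.312, 0.47, 0],
  [-0.312, 0.47, 0],
  [-0.312, 0.47, 0],
  [-0.312, 0.47, 0],
  [-0.312, 0.47, 0],
  [-0.312, 0.47, 0],
  [0, 0, 0],
  [0, 0, 0],
  [0, 0, 0],
  [0, 0, 0],
  [0, 0, 0],
], spin=[0, 0, 0, 0, 0, 0, 0, 0, 0, 0, 0, 0, 0, 0, 0.252, 0.252, 0.252, 0.252, 0.252], jaw=[0.2, 0.2, 0.2, 0.2, 0.2, 0.2, 0.2, 0.2, 0.2, 0.2, 0.2, 0.2, 0, 0, 0, 0, 0, 0, 0])

```text
time: 12.2
ee_pos: [0.5268, -0.0228, 0.2087]
ee_rot: [0.949, -0.314, 0.001, -0.0]
force: [-0.9, -0.2, -0.7]
width: 0.043
```

Run:
```python
from fit import *
np.set_printoptions(precision=4,suppress=True)
s=status.state();print(s['time'],s['ee_pos'],R.from_quat(s['ee_rot']).as_matrix()[:2,0],s['force'],s['width'],s['qpos'])
a,_=shot('top','t2.png');b,_=shot('side','s2.png')
cv2.imwrite('pics/v2.png',np.hstack([a[60:300,:320],b[0:240,150:430]]))
im=b;C=cloud('side',np.load('pics/s2.npy'))
m=mask_pts(C,.11,.17,[.45,.75,-.1,.0])&(im.min(2)<110)
n,l,st,ce=cv2.connectedComponentsWithStats(m.astype(np.uint8))
for i in range(1,n):
    P=C[l==i]
    if len(P)>8: print(len(P),ce[i],P.mean(0),P.min(0),P.max(0))
for n_,im in(('side',b),('top',a)):
    C=cloud(n_,np.load('pics/%s2.npy'%n_[0]))
    m=mask_pts(C,.085,.112,[.45,.75,-.12,.25])&(im.min(2)>140);P=C[m]
    print('rim',rect(P[:,:2]),P.min(0),P.max(0),len(P))
```

```text
12.2 [ 0.5268 -0.0228  0.2087] [ 0.8026 -0.5965] [-0.8815 -0.2191 -0.697 ] 0.04300834865879222 [ 0.4348  0.1703 -0.5273  1.728   0.0897  1.2662 -0.7521]
77 [322.9221 142.0909] [ 0.6752 -0.0241  0.1323] [ 0.6696 -0.0288  0.1103] [ 0.6825 -0.0146  0.1533]
68 [260.9559 147.4706] [ 0.5261 -0.0283  0.1309] [ 0.5197 -0.0319  0.1101] [ 0.5314 -0.0222  0.1523]
rim (array([0.599 , 0.0927]), array([0.1826, 0.2044]), 1.36) [ 0.5073 -0.0103  0.0865] [0.6919 0.197  0.1079] 303
rim (array([0.6525, 0.1053]), array([0.2574, 0.2328]), 14.06) [ 0.5035 -0.0057  0.0852] [0.7498 0.2495 0.1064] 359
```

View pics/v2.png

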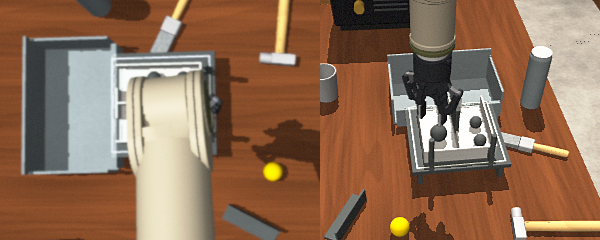

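drive_tool([
  [0, 0, 0.5],
  [0, 0, 0.5],
  [0, 0, 0.5],
  [0, 0, 0.4],
  [0, 0, 0.25],
  [0, 0, 0.12],
  [0, 0, 0],
  [0, 0, 0],
  [0, 0, 0],
  [0, 0, 0],
  [0, 0, 0],
  [0, 0, 0],
  [0, 0, 0],
], spin=[0, 0, 0, 0, 0, 0, 0, 0, 0, 0, 0, 0, 0], jaw=[0, 0, 0, 0, 0, 0, 0, -1, -1, -1, -1, -1, -1])

```text
time: 13.6
ee_pos: [0.5271, -0.023, 0.1179]
ee_rot: [0.95, -0.312, 0.001, -0.0]
force: [-1.2, -0.0, 5.6]
width: 0.0124
```

drive_tool([
  [0, -0.01, -0.03],
  [0, -0.01, -0.03],
  [0, -0.007, -0.03],
  [0, 0, 0],
  [0, 0, 0],
  [0, 0, 0],
  [0, 0, 0],
  [0, 0, 0],
  [0, 0, 0],
  [0, 0, 0],
  [0, 0, 0],
  [0, 0, 0],
  [0, 0, 0],
  [0, 0, 0],
  [0, 0, 0],
  [0, 0, 0],
  [0, 0, 0],
  [0, 0, 0],
  [0, 0, 0],
  [0, 0, 0],
], spin=[0, 0, 0, 0, 0, 0, 0, 0, 0, 0, 0, 0, 0, 0, 0, 0, 0, 0, 0, 0], jaw=[-1, -1, -1, -1, -1, -1, -1, -1, -1, -1, -1, -1, -1, -1, -1, -1, -1, -1, -1, -1])

```text
time: 15.6
ee_pos: [0.5272, -0.0221, 0.1205]
ee_rot: [0.95, -0.312, 0.0, 0.0]
force: [0.2, -0.1, -4.1]
width: 0.0124
```

Run:
```python
from fit import *
np.set_printoptions(precision=4,suppress=True)
s=status.state();print(s['time'],s['ee_pos'],s['force'],s['torque'],s['width'])
b,_=shot('side','s3.png')
cv2.imwrite('pics/v3.png',cv2.resize(b[50:200,200:380],None,fx=3,fy=3))
```

```text
15.6 [ 0.5272 -0.0221  0.1205] [ 0.1915 -0.1397 -4.0542] [-0.2335  0.2574  0.0372] 0.012426701009509744
```

View pics/v3.png

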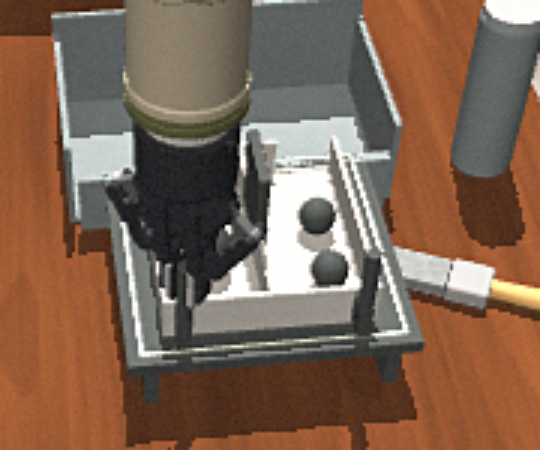

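drive_tool([
  [0, -0.01, -0.035],
  [0, -0.011, -0.035],
  [0, -0.012, -0.035],
  [0, -0.012, -0.04],
  [0, 0, 0],
  [0, 0, 0],
  [0, 0, 0],
  [0, 0, 0],
  [0, 0, 0],
  [0, 0, 0],
  [0, 0, 0],
  [0, 0, 0],
  [0, 0, 0],
  [0, 0, 0],
  [0, 0, 0],
  [0, 0, 0],
], spin=[0, 0, 0, 0, 0, 0, 0, 0, 0, 0, 0, 0, 0, 0, 0, 0], jaw=[-1, -1, -1, -1, -1, -1, -1, -1, -1, -1, -1, -1, -1, -1, -1, -1])

```text
time: 17.25
ee_pos: [0.5283, -0.0207, 0.1263]
ee_rot: [0.95, -0.312, -0.0, 0.0]
force: [-0.2, 0.4, -6.7]
width: 0.0123
```

```bash
cat >> fit.py <<'E'
def look(tag):
    np.set_printoptions(precision=4,suppress=True)
    s=status.state();print(s['time'],s['ee_pos'],s['force'],s['torque'],s['width'])
    for n in('side','top'):
        b,d=shot(n,n[0]+tag+'.png');C=cloud(n,d)
        for q in('small1_center','large_center'):
            for x in eyes.search_frame(n,q):
                u,v,w,h=x['extent'];
                if x['conf']>.3: print(n,q,np.round([u,v,w,h]),round(x['conf'],2),C[int(v),int(u)],b[int(v),int(u)])
E
python3 -c "
from fit import *
look('4')"
```

```text
17.25 [ 0.5283 -0.0207  0.1263] [-0.1764  0.3993 -6.6703] [-0.5979  0.5195 -0.0252] 0.012337787276310304
side small1_center [339. 300.  10.  15.] 0.61 [ 0.6529 -0.378   0.0326] [  0 249 255]
side small1_center [369. 329.  23.  21.] 0.57 [ 0.7001 -0.4438  0.0348] [  0 253 255]
side large_center [229. 228.  13.  18.] 0.83 [ 0.4389 -0.1879  0.0386] [  0 238 254]
side large_center [193. 365.  28.  27.] 0.82 [ 0.3607 -0.4854  0.0455] [  0 159 255]
side large_center [290. 128.  76.  73.] 0.42 [0.6172 0.1049 0.0686] [255 255 255]
top small1_center [177. 132.  15.  17.] 0.71 [0.6665 0.0503 0.0991] [94 95 91]
top small1_center [355. 142.  13.   8.] 0.44 [ 0.6554 -0.3715  0.0336] [  0 251 251]
top small1_center [382. 124.  14.  16.] 0.44 [ 0.6997 -0.4374  0.0348] [  0 252 251]
top large_center [401. 267.  21.  17.] 0.88 [ 0.355  -0.4742  0.0465] [  0 172 252]
top large_center [273. 231.  17.  21.] 0.76 [ 0.4405 -0.1718  0.0451] [  0 251 252]
```

The wrist now carries the full weight (-6.7 N), so the long grip on the pin is lifting the tray level instead of letting it pivot. I'll lower it and re-grip nearer the top of the pin, where the shorter contact gives less friction moment.

drive_tool([
  [0, 0.02, 0.06],
  [0, 0.02, 0.06],
  [0, 0.02, 0.06],
  [0, 0.012, 0.055],
  [0, 0, 0],
  [0, 0, 0],
  [0, 0, 0],
  [0, 0, 0],
  [0, 0, -0.1],
  [0, 0, -0.2],
  [0, 0, -0.1],
  [0, 0, 0],
  [0, 0, 0],
  [0, 0, 0],
  [0, 0, 0],
  [0, 0, 0],
  [0, 0, 0],
], spin=[0, 0, 0, 0, 0, 0, 0, 0, 0, 0, 0, 0, 0, 0, 0, 0, 0], jaw=[-1, -1, -1, -1, -1, -0.2, -0.2, -0.2, -0.2, -0.2, -0.2, -1, -1, -1, -1, -1, -1])

```text
time: 19.25
ee_pos: [0.5269, -0.023, 0.1336]
ee_rot: [0.95, -0.312, 0.0, 0.0]
force: [-3.2, -0.6, 7.6]
width: 0.0114
```

drive_tool([
  [0, -0.01, -0.035],
  [0, -0.01, -0.035],
  [0, -0.01, -0.035],
  [0, -0.012, -0.04],
  [0, -0.015, -0.05],
  [0, -0.015, -0.05],
  [0, 0, 0],
  [0, 0, 0],
  [0, 0, 0],
], spin=[0, 0, 0, 0, 0, 0, 0, 0, 0], jaw=[-1, -1, -1, -1, -1, -1, -1, -1, -1])

```text
time: 20.15
ee_pos: [0.5283, -0.0207, 0.1426]
ee_rot: [0.95, -0.312, -0.0, 0.0]
force: [0.8, 0.8, -4.5]
width: 0.0114
```

```bash
python3 -c "
from fit import *
look('5')
b=cv2.imread('pics/s5.png');cv2.imwrite('pics/v5.png',cv2.resize(b[50:200,200:380],None,fx=3,fy=3))"
```

```text
20.15 [ 0.5283 -0.0207  0.1426] [ 0.8158  0.7737 -4.5446] [ 0.0815 -0.0949  0.0088] 0.011374357471972742
side small1_center [368. 331.  25.  17.] 0.78 [ 0.6954 -0.4485  0.0327] [  0 247 255]
side small1_center [315. 134.  10.  13.] 0.66 [0.6694 0.0461 0.0971] [ 97 104  96]
side large_center [291. 127.  69.  73.] 0.74 [0.6174 0.1056 0.068 ] [255 255 255]
side large_center [229. 227.  19.  19.] 0.69 [ 0.4392 -0.1836  0.0403] [  0 249 255]
side large_center [193. 364.  25.  29.] 0.64 [ 0.3606 -0.4851  0.0447] [  0 158 255]
top small1_center [384. 126.  15.  19.] 0.52 [ 0.6975 -0.445   0.0335] [  0 246 251]
top small1_center [357. 143.  12.  11.] 0.45 [ 0.6531 -0.3765  0.033 ] [  0 240 251]
top small1_center [178. 133.  14.  13.] 0.44 [0.6656 0.0495 0.1037] [91 91 85]
top large_center [273. 232.  18.  21.] 0.85 [ 0.4358 -0.1742  0.0449] [  0 251 251]
top large_center [398. 265.  21.  19.] 0.78 [ 0.3617 -0.4708  0.0426] [  0 157 252]
top large_center [167. 161.  97.  86.] 0.47 [ 0.5404 -0.0112  0.5303] [199 227 237]
```

View pics/v5.png

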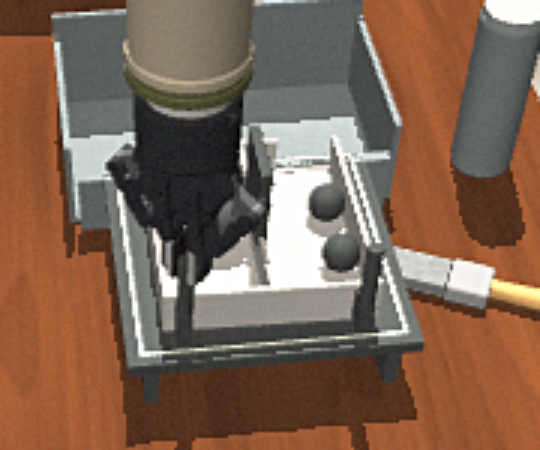

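drive_tool([
  [0, 0, 0],
  [0, 0, 0],
  [0, 0, 0],
  [0, 0, 0],
  [0, 0, 0],
  [0, 0, 0],
  [0, 0, 0],
  [0, 0, 0],
  [0, -0.033, -0.09],
  [0, -0.034, -0.09],
  [0, -0.036, -0.09],
  [0, -0.038, -0.09],
  [0, -0.039, -0.09],
  [0, -0.04, -0.09],
  [0, -0.041, -0.09],
  [0, -0.043, -0.09],
  [0, -0.044, -0.09],
  [0, -0.047, -0.09],
  [0, 0, 0],
  [0, 0, 0],
], spin=[0, 0, 0, 0, 0, 0, 0, 0, 0, 0, 0, 0, 0, 0, 0, 0, 0, 0, 0, 0], jaw=[-1, -1, -1, -1, -1, -1, -1, -1, -1, -1, -1, -1, -1, -1, -1, -1, -1, -1, -1, -1])

```text
time: 22.45
ee_pos: [0.5377, -0.008, 0.1787]
ee_rot: [0.95, -0.312, 0.0, 0.0]
force: [1.1, 0.2, -5.4]
width: 0.0112
```

```bash
python3 -c "
from fit import *
np.set_printoptions(precision=4,suppress=True)
s=status.state();print(s['time'],s['ee_pos'],s['force'],s['torque'],s['width'])
b,_=shot('side','s6.png');a,_=shot('top','t6.png')
cv2.imwrite('pics/v6.png',np.hstack([cv2.resize(b[50:200,210:370],(430,400)),cv2.resize(a[100:230,100:220],(370,400))]))"
```

```text
22.45 [ 0.5377 -0.008   0.1787] [ 1.1019  0.181  -5.3631] [-0.5318  0.0375 -0.1679] 0.011160311950555026
```

View pics/v6.png

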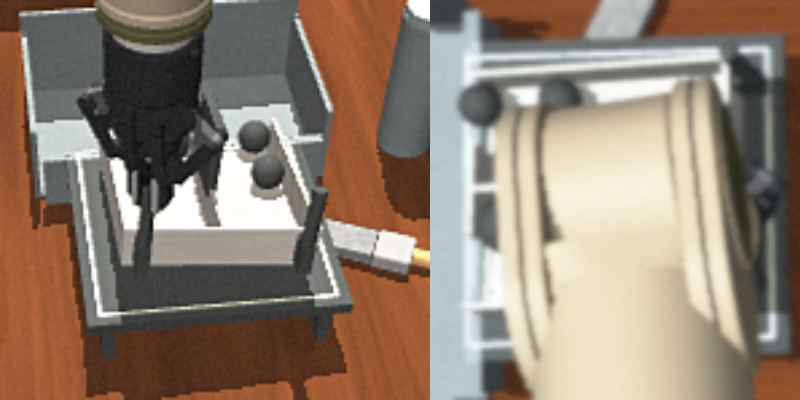

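```bash
cat >> fit.py <<'E'
def plane(f,n='side',th0=None,show=True):
    """fit tray pose to white points: floor plane by RANSAC in box"""
    im=cv2.imread('pics/'+f+'.png');C=cloud(n,np.load('pics/'+f+'.npy'))
    m=mask_pts(C,.045,.35,[.50,.74,-.06,.24])&(im.min(2)>195);P=C[m]
    rng=np.random.default_rng(0);best=None;bn=0
    for _ in range(800):
        a,b,c=P[rng.choice(len(P),3,False)];nn=np.cross(b-a,c-a);L=np.linalg.norm(nn)
        if L<1e-4: continue
        nn/=L; nn*=np.sign(nn[2])
        if nn[2]<.7: continue
        k=abs((P-a)@nn)<.0025
        if k.sum()>bn: bn=k.sum();best=k
    Q=P[best];c=Q.mean(0);nn=np.linalg.svd(Q-c)[2][2];nn*=np.sign(nn[2])
    az=np.degrees(np.arctan2(nn[1],nn[0]))
    print('floor',bn,len(P),'tilt',np.degrees(np.arccos(nn[2])),'az',az,'c',c)
    for x,y in((.687,.196),(.6899,.1966)):
        print('underside z at corner',(c-.004*nn)[2]-(nn[0]*(x-c[0])+nn[1]*(y-c[1]))/nn[2])
E
python3 -c "
from fit import *
np.set_printoptions(precision=4,suppress=True)
plane('s2');plane('s5');plane('s6');plane('t6','top')"
```

```text
floor 1133 1648 tilt 0.47743124060500525 az 39.41006842344831 c [0.6064 0.1148 0.0638]
underside z at corner 0.058856139917677165
underside z at corner 0.0588342949185602
floor 702 1149 tilt 2.3696794235293113 az 49.401994170489765 c [0.6325 0.1072 0.0674]
underside z at corner 0.05910625669786185
underside z at corner 0.05900930850818125
floor 754 1068 tilt 9.98144987114212 az 57.28173801007222 c [0.6182 0.0996 0.0842]
underside z at corner 0.05944940297354443
underside z at corner 0.05908469622760658
floor 286 888 tilt 9.043614289472542 az 91.15125427937777 c [0.639  0.1542 0.0695]
underside z at corner 0.05909074048851316
underside z at corner 0.059004534805824196
```

Plane fits on the floor give a tilt of 10.0° with the corner still on the stand. I'll carry on along the arc.

drive_tool([
  [0, -0.047, -0.09],
  [0, -0.048, -0.09],
  [0, -0.05, -0.09],
  [0, -0.051, -0.088],
  [0, -0.053, -0.088],
  [0, -0.054, -0.087],
  [0, -0.056, -0.087],
  [0, -0.057, -0.086],
  [0, -0.058, -0.085],
  [0, -0.06, -0.085],
  [0, -0.061, -0.085],
  [0, -0.062, -0.084],
  [0, 0, 0],
], spin=[0, 0, 0, 0, 0, 0, 0, 0, 0, 0, 0, 0, 0], jaw=[-1, -1, -1, -1, -1, -1, -1, -1, -1, -1, -1, -1, -1])

```text
time: 23.85
ee_pos: [0.5537, 0.0137, 0.2211]
ee_rot: [0.95, -0.311, 0.0, -0.0]
force: [0.6, 0.2, -4.0]
width: 0.0116
```

```bash
python3 -c "
from fit import *
np.set_printoptions(precision=4,suppress=True)
s=status.state();print(s['time'],s['ee_pos'],s['force'],s['torque'],s['width'],s['qpos'])
shot('side','s7.png');shot('top','t7.png');plane('s7');plane('t7','top')"
```

```text
23.85 [0.5537 0.0137 0.2211] [ 0.5603  0.2215 -3.9656] [-0.3624 -0.159  -0.0986] 0.011615797083775295 [ 0.3687  0.2259 -0.5473  1.6442  0.1211  1.3045 -0.8327]
floor 447 716 tilt 19.967694097740615 az 57.318408326796636 c [0.6078 0.1394 0.095 ]
underside z at corner 0.058385825655449024
underside z at corner 0.057633393284401015
floor 54 162 tilt 39.74328301974888 az 86.8734985140228 c [0.664 0.035 0.116]
underside z at corner -0.0218433637870903
underside z at corner -0.022473032475311697
```

drive_tool([
  [0, -0.067, -0.086],
  [0, -0.069, -0.086],
  [0, -0.071, -0.085],
  [0, -0.073, -0.085],
  [0, -0.075, -0.084],
  [0, -0.077, -0.084],
  [0, -0.078, -0.083],
  [0, -0.079, -0.082],
  [0, -0.08, -0.081],
  [0, -0.081, -0.081],
  [0, -0.082, -0.08],
  [0, 0, 0],
  [0, 0, 0],
  [0, 0, 0],
  [0, 0, 0],
], spin=[0, 0, 0, 0, 0, 0, 0, 0, 0, 0, 0, 0, 0, 0, 0], jaw=[-1, -1, -1, -1, -1, -1, -1, -1, -1, -1, -1, -1, -1, -1, -1])

```text
time: 25.45
ee_pos: [0.5729, 0.0398, 0.2571]
ee_rot: [0.95, -0.312, -0.0, 0.0]
force: [-0.3, 0.0, -4.7]
width: 0.0114
```

```bash
python3 -c "
from fit import *
np.set_printoptions(precision=4,suppress=True)
look('8');plane('s8')
a=cv2.imread('pics/t8.png');b=cv2.imread('pics/s8.png')
cv2.imwrite('pics/v8.png',np.hstack([cv2.resize(b[50:200,210:370],(430,400)),cv2.resize(a[90:240,20:220],(370,400))]))"
```

```text
25.45 [0.5729 0.0398 0.2571] [-0.2937  0.0161 -4.6751] [-0.3391 -0.0819 -0.0201] 0.011352710514906938
side small1_center [368. 331.  23.  18.] 0.74 [ 0.6971 -0.4476  0.0352] [  0 252 255]
side small1_center [338. 301.  15.  19.] 0.68 [ 0.6531 -0.3788  0.0296] [  0 246 255]
side large_center [230. 228.  20.  24.] 0.88 [ 0.4389 -0.189   0.0401] [  0 238 254]
side large_center [193. 366.  27.  31.] 0.76 [ 0.3605 -0.4883  0.0434] [  0 160 255]
side large_center [268.  90.  13.  18.] 0.66 [0.5601 0.1694 0.1481] [91 98 95]
top small1_center [355. 144.  13.  13.] 0.5 [ 0.6532 -0.3742  0.0324] [  0 248 252]
top small1_center [384. 125.  16.  16.] 0.46 [ 0.7    -0.4425  0.0337] [  0 251 252]
top large_center [400. 266.  19.  15.] 0.64 [ 0.3573 -0.4743  0.0464] [  0 173 253]
top large_center [272. 232.  18.  24.] 0.5 [ 0.4358 -0.1719  0.043 ] [  0 253 252]
floor 121 242 tilt 0.3947131257964617 az 45.56561907785796 c [0.6556 0.0755 0.0606]
underside z at corner 0.05583599601932262
underside z at corner 0.05581905767176528
```

View pics/v8.png

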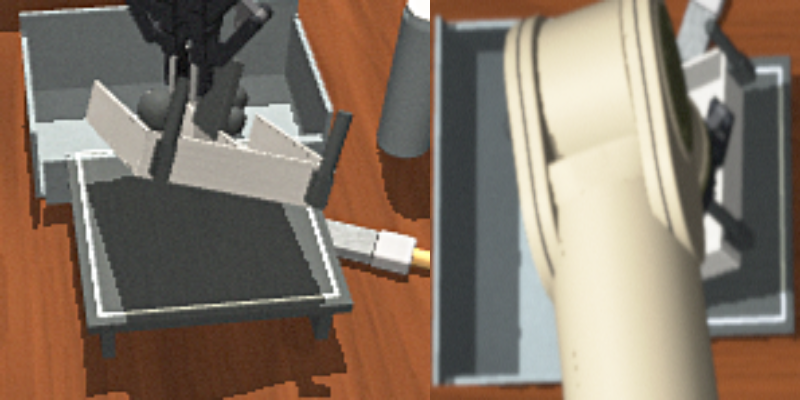

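drive_tool([
  [0, -0.06, -0.055],
  [0, -0.06, -0.054],
  [0, -0.06, -0.054],
  [0, 0, 0],
  [0, 0, 0],
  [0, 0, 0],
  [0, 0, 0],
  [0, 0, 0],
], spin=[0, 0, 0, 0, 0, 0, 0, 0], jaw=[-1, -1, -1, -1, -1, -1, -1, -1])

```text
time: 26.55
ee_pos: [0.5772, 0.0458, 0.2637]
ee_rot: [0.95, -0.312, -0.0, 0.0]
force: [-0.6, 0.7, -5.0]
width: 0.0112
```

```bash
cat >> fit.py <<'E'
def traycoord(X,th,corner=(.687,.195,.06),yaw=1.5,az=55.):
    a=np.radians(az);ax=np.array([-np.sin(a),np.cos(a),0])
    Rt=R.from_rotvec(ax*np.radians(th))*R.from_euler('z',yaw,degrees=True)
    return Rt.inv().apply(np.array(X)-corner)+[.091,.1,0]
E
python3 -c "
from fit import *
np.set_printoptions(precision=4,suppress=True)
look('9')
print(traycoord([.5601,.1694,.1481],30),traycoord(status.state()['ee_pos']+np.array([0,0,.01]),32))
# dark pixels in pan
for f,n in(('s9','side'),('t9','top'),('s8','side')):
    im=cv2.imread('pics/'+f+'.png');C=cloud(n,np.load('pics/'+f+'.npy'))
    m=mask_pts(C,.012,.3,[.44,.76,.14,.39])&(im.max(2)<115)&(C[...,2]<.25)
    k,l,st,ce=cv2.connectedComponentsWithStats(m.astype(np.uint8))
    for i in range(1,k):
        if st[i,4]>20: print(f,st[i],ce[i],C[l==i].mean(0))
"
```

```text
26.55 [0.5772 0.0458 0.2637] [-0.5799  0.6595 -4.9545] [-0.1006  0.1826  0.0495] 0.011157217019666528
side small1_center [370. 331.  22.  12.] 0.64 [ 0.6997 -0.4483  0.0311] [  0 252 255]
side small1_center [339. 300.  15.  19.] 0.57 [ 0.6533 -0.3785  0.029 ] [  0 246 255]
side small1_center [299.  95.   4.   8.] 0.54 [0.6723 0.2906 0.0308] [72 72 70]
side large_center [194. 365.  28.  27.] 0.86 [ 0.3604 -0.4846  0.043 ] [  0 161 255]
side large_center [232. 228.  15.  18.] 0.62 [ 0.4436 -0.1865  0.04  ] [  0 238 254]
side large_center [269.  88.   9.  15.] 0.46 [0.5634 0.1755 0.1497] [100 106 103]
top small1_center [356. 144.  10.  15.] 0.71 [ 0.651  -0.3769  0.0307] [  0 236 251]
top small1_center [382. 126.  13.  14.] 0.63 [ 0.6957 -0.4408  0.0307] [  0 249 252]
top small1_center [174. 145.  44.  97.] 0.63 [0.5985 0.0161 0.3319] [31 30 27]
top large_center [400. 264.  24.  14.] 0.76 [ 0.3622 -0.4736  0.0491] [  0 158 253]
top large_center [273. 233.  17.  20.] 0.57 [ 0.4334 -0.1718  0.0472] [  0 252 252]
[-0.0553  0.0524  0.0294] [-0.0733 -0.1147  0.0831]
s9 [317  58  17  50 349] [324.1003  84.5587] [0.7479 0.2992 0.0552]
s9 [283  69  14  26  64] [288.8906  80.5781] [0.6131 0.1486 0.1863]
s9 [263  83  11  12  83] [267.8916  89.0602] [0.5627 0.1713 0.1463]
s9 [295  83   7  17  63] [298.5397  91.7302] [0.6727 0.3025 0.0303]
s9 [226 110  11  15 119] [230.9328 116.7563] [0.4612 0.1967 0.0367]
s9 [244 114  51  10 289] [266.5156 118.8339] [0.5588 0.1528 0.06  ]
t9 [ 37 101  16   9  80] [ 46.55  103.575] [0.7435 0.3758 0.0598]
s8 [317  59  17  49 354] [324.1328  84.9944] [0.7476 0.2973 0.0551]
s8 [261  83  13  17 125] [266.904  91.352] [0.5598 0.168  0.1415]
s8 [294  82   8  19  85] [297.8941  91.8353] [0.6708 0.3027 0.0299]
s8 [226 110  11  15 116] [230.9483 116.681 ] [0.4613 0.1967 0.0369]
s8 [242 116  45   8 200] [259.91 119.66] [0.5402 0.1511 0.0599]
```

```bash
cat >> fit.py <<'E'
from scipy.optimize import least_squares
def sphere(f,n,box,r):
    im=cv2.imread('pics/'+f+'.png');C=cloud(n,np.load('pics/'+f+'.npy'))
    u0,v0,w,h=box;P=C[v0:v0+h,u0:u0+w].reshape(-1,3);k=im[v0:v0+h,u0:u0+w].max(2).ravel()<125
    P=P[k];P=P[np.linalg.norm(P-np.median(P,0),axis=1)<.04]
    m=eyes.camera_model(n);cam=-np.array(m['R']).T@m['t'];d=P.mean(0)-cam;d/=np.linalg.norm(d)
    s=least_squares(lambda c:np.linalg.norm(P-c,axis=1)-r,P.mean(0)+d*r*.8,loss='soft_l1',f_scale=.002)
    return s.x,len(P),np.sqrt(np.mean(s.fun**2))
E
python3 -c "
from fit import *
np.set_printoptions(precision=4,suppress=True)
for f,b,th in(('s8',(261,83,13,17),30),('s9',(263,83,11,12),32)):
    x=sphere(f,'side',b,.023);print(x,traycoord(x[0],th))
for f,b in(('s8',(294,82,8,19)),('s9',(295,83,7,17))): print(sphere(f,'side',b,.017))
w,_=shot('wrist','w9.png')
for q in('small1_center','large_center'): print(q,[(np.round(x['extent']),round(x['conf'],2)) for x in eyes.search_frame('wrist',q)])
a=cv2.imread('pics/s9.png')
cv2.imwrite('pics/v9.png',np.hstack([cv2.resize(a[50:150,230:350],(400,384)),cv2.resize(w,(400,384))]))
"
```

```text
(array([0.5669, 0.1813, 0.1304]), 150, np.float64(0.0017198635204752433)) [-0.0439  0.0698  0.0209]
(array([0.5729, 0.1824, 0.133 ]), 98, np.float64(0.0016818886844082585)) [-0.0396  0.0686  0.0217]
(array([0.6638, 0.2988, 0.0222]), 67, np.float64(0.003875247170033974))
(array([0.6625, 0.2982, 0.0236]), 44, np.float64(0.0027226523403160127))
small1_center [(array([419., 313.,  18.,  15.]), 0.54), (array([443., 318.,  13.,  12.]), 0.47)]
large_center [(array([163.,  76.,  45.,  46.]), 0.61), (array([263., 316.,  19.,  25.]), 0.6)]
```

View pics/v9.png

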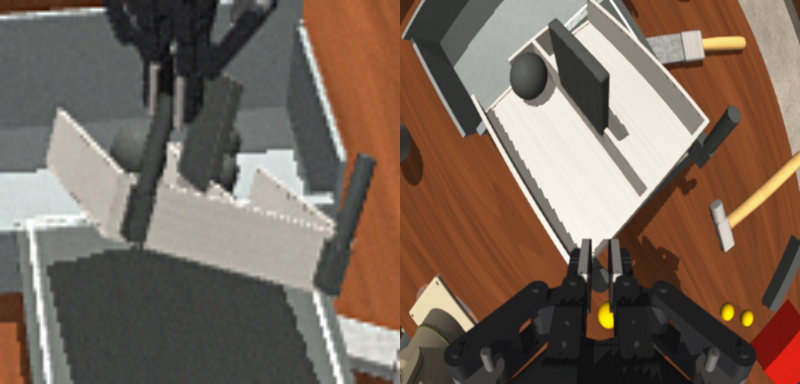

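```bash
python3 -c "
from fit import *
np.set_printoptions(precision=3,suppress=True,linewidth=170)
im=cv2.imread('pics/s9.png');C=cloud('side',np.load('pics/s9.npy'))
print(im[78:104,292:306].max(2)); print((C[78:104,292:306,2]*1000).astype(int)); print((C[78:104,292:306,1]*1000).astype(int))
"
```

```text
[[ 67  74  71  74  73  78  68  63  59  76 107 107 105 103]
 [ 71  70  69  66  67  78  67  56  65 117 125 120 124 121]
 [ 66  71  65  70  70  68  64  58  73 117 120 122 115 118]
 [ 76  71  71  75  75  67  69  63  89 118 118 113 116 122]
 [ 74  75  74  67  81  70  60  66 118 123 120 118 116 112]
 [ 72  69  70  67  73  62  61  56  92 123 123 119 119 120]
 [ 72  72  67  77  68  63  63  80  89  96 117 118 118 116]
 [ 72  73  66  83  64  67  62  91  77  63 117 119 124 118]
 [ 72  74  68  78  67  60  54  80  70  53  90 120 117 117]
 [ 64  72  73  64  71  63  64  68  53  31  94 119 120 119]
 [ 69  64  85  67  61  62  65  60  52  47 112 120 113 116]
 [ 67  67  84  61  63  53  55  49  30  46 101 102 102  95]
 [ 71  71  64  65  58  97  96  48  66 241 242 235 228 231]
 [ 70  79  74  63  55  92 114  96 104 235 231 229 223 223]
 [ 65  81  69  61  67 113 103  93  85 239 231 222 222 220]
 [ 71  70  62  58  68 101  97  84  63 110 223 223 220 216]
 [ 77  73  60  65  65  87  80  72  44  68 220 221 216 223]
 [ 82  71  64  60  83  80  79  63  32 168 229 217 217 222]
 [ 66  52  54  41  69  67  62  55  22 
[... 3168 characters left out ...]
7  283  290  292  320  324  323  318  315]
 [  91   90   91   96  285  282  280  282  290  315  316  314  316  315]
 [  91   89   93   93  283  283  282  286  289  309  311  313  306  310]
 [  92   86   91  282  280  279  280  286  288  306  305  306  304  306]
 [  88   83   78   78  283  279  284  283  302  302  302  302  300  205]
 [  88   79   76   70   69  281  281  295  298  294  298  295  298  201]
 [  83   80   72   69   65   59  297  293  293  292  293  294  291  201]
 [  33   34   71   67   61   56   52   51  289  287  288  288  202  196]
 [  30   32   32   31   33   34   34   41   41  213  216  214  201  193]
 [  29   30   31   29   31   32   33   32   32   34   34  212  198  189]]
```

Depth shows two separate ball tops in the pan, at y≈0.30 and 0.33 with z≈0.04, and the large ball is still held behind the front wall's middle. I'll lower back along the same arc.

drive_tool([
  [0, 0.06, 0.054],
  [0, 0.06, 0.054],
  [0, 0.06, 0.055],
  [0, 0.082, 0.08],
  [0, 0.081, 0.081],
  [0, 0.08, 0.081],
  [0, 0.079, 0.082],
  [0, 0.078, 0.083],
  [0, 0.077, 0.084],
  [0, 0.075, 0.084],
  [0, 0.073, 0.085],
  [0, 0.071, 0.085],
  [0, 0.069, 0.086],
  [0, 0.067, 0.086],
], spin=[0, 0, 0, 0, 0, 0, 0, 0, 0, 0, 0, 0, 0, 0], jaw=[-1, -1, -1, -1, -1, -1, -1, -1, -1, -1, -1, -1, -1, -1])

```text
time: 28.4
ee_pos: [0.5532, 0.0126, 0.2205]
ee_rot: [0.95, -0.312, 0.0, 0.0]
force: [-2.1, -3.2, 1.3]
width: 0.0112
```

drive_tool([
  [0, 0.062, 0.084],
  [0, 0.061, 0.085],
  [0, 0.06, 0.085],
  [0, 0.058, 0.085],
  [0, 0.057, 0.086],
  [0, 0.056, 0.087],
  [0, 0.054, 0.087],
  [0, 0.053, 0.088],
  [0, 0.051, 0.088],
  [0, 0.05, 0.09],
  [0, 0.048, 0.09],
  [0, 0.047, 0.09],
  [0, 0.047, 0.09],
  [0, 0.044, 0.09],
  [0, 0.043, 0.09],
  [0, 0.041, 0.09],
  [0, 0.04, 0.09],
], spin=[0, 0, 0, 0, 0, 0, 0, 0, 0, 0, 0, 0, 0, 0, 0, 0, 0], jaw=[-1, -1, -1, -1, -1, -1, -1, -1, -1, -1, -1, -1, -1, -1, -1, -1, -1])

```text
time: 30.1
ee_pos: [0.5325, -0.015, 0.1604]
ee_rot: [0.95, -0.312, 0.0, 0.0]
force: [0.3, 0.2, -0.3]
width: -0.0002
```

```bash
python3 -c "
from fit import *
np.set_printoptions(precision=4,suppress=True)
s=status.state();print(s['time'],s['ee_pos'],s['force'],s['torque'],s['width'])
shot('side','s10.png');shot('top','t10.png');plane('s10');plane('t10','top')"
```

```text
30.1 [ 0.5325 -0.015   0.1604] [ 0.3137  0.2309 -0.2828] [ 0.0235 -0.0103 -0.0147] -0.00015345538221114095
floor 1337 1833 tilt 0.26311838042472724 az -11.219912341230662 c [0.6048 0.0849 0.0642]
underside z at corner 0.059915283725252136
underside z at corner 0.05990275667762957
floor 597 1197 tilt 1.1887031383766689 az 67.46395629955128 c [0.6233 0.1603 0.0632]
underside z at corner 0.05796444422939374
underside z at corner 0.057929882382738815
```

The pin slipped out of the tip grip during the lowering and the tray is already flat. I'll retreat upwards and check the tray and the large ball.

drive_tool([
  [0, 0, -0.5],
  [0, 0, -0.8],
  [0, 0, -0.8],
  [0, 0.8, 0],
  [0, 0.8, 0],
  [0, 0.8, 0],
  [0, 0, 0],
  [0, 0, 0],
], spin=[0, 0, 0, 0, 0, 0, 0, 0], jaw=[-1, -1, -1, 0, 0, 0, 0, 0])

```text
time: 31.0
ee_pos: [0.4757, -0.0924, 0.2451]
ee_rot: [0.95, -0.312, 0.0, 0.0]
force: [0.2, 0.7, -0.1]
width: 0.0428
```

```bash
python3 -c "
from fit import *
look('11');plane('s11')
b=cv2.imread('pics/s11.png');a=cv2.imread('pics/t11.png')
for n_,im in(('side',b),('top',a)):
    C=cloud(n_,np.load('pics/%s11.npy'%n_[0]))
    m=mask_pts(C,.085,.112,[.45,.75,-.12,.22])&(im.min(2)>150);P=C[m]
    print('rim',rect(P[:,:2]),P.min(0),P.max(0),len(P))
cv2.imwrite('pics/v11.png',np.hstack([cv2.resize(b[40:190,210:370],(430,400)),cv2.resize(a[90:240,20:220],(370,400))]))"
```

```text
31.0 [ 0.4757 -0.0924  0.2451] [ 0.2065  0.6673 -0.1207] [ 0.0326 -0.0075  0.0062] 0.042825411274411335
side small1_center [368. 330.  25.  17.] 0.62 [ 0.6984 -0.446   0.0307] [  0 250 254]
side small1_center [339. 300.  13.  20.] 0.61 [ 0.6534 -0.377   0.0305] [  0 247 255]
side large_center [262. 123.  11.  14.] 0.67 [0.5375 0.0922 0.1   ] [72 72 72]
side large_center [231. 228.  14.  20.] 0.63 [ 0.4413 -0.1858  0.0393] [  0 239 255]
side large_center [193. 363.  28.  32.] 0.61 [ 0.3606 -0.4833  0.0444] [  0 158 254]
top small1_center [355. 142.   7.  15.] 0.71 [ 0.6582 -0.3743  0.0322] [  0 245 249]
top small1_center [384. 127.  12.  16.] 0.66 [ 0.6956 -0.4432  0.031 ] [  0 241 248]
top small1_center [ 85. 141.  14.  14.] 0.53 [0.6585 0.2876 0.0377] [76 77 72]
top large_center [152. 192.  21.  17.] 0.79 [0.5261 0.106  0.1082] [95 92 88]
top large_center [273. 232.  15.  22.] 0.78 [ 0.4382 -0.1717  0.048 ] [  0 250 249]
top large_center [400. 265.  22.  18.] 0.69 [ 0.3617 -0.4756  0.0423] [  0 146 250]
floor 1391 1873 tilt 0.4988003977662133 az 5.635828670733418 c [0.6112 0.0886 0.0639]
underside z at corner 0.05912834298809608
underside z at corner 0.059102704853094934
rim (array([0.5842, 0.0826]), array([0.1832, 0.2031]), 4.38) [ 0.4882 -0.0235  0.0889] [0.6829 0.189  0.1031] 291
rim (array([0.5822, 0.082 ]), array([0.1826, 0.2011]), 4.6) [ 0.485  -0.0182  0.0855] [0.6806 0.1883 0.1097] 512
```

View pics/v11.png

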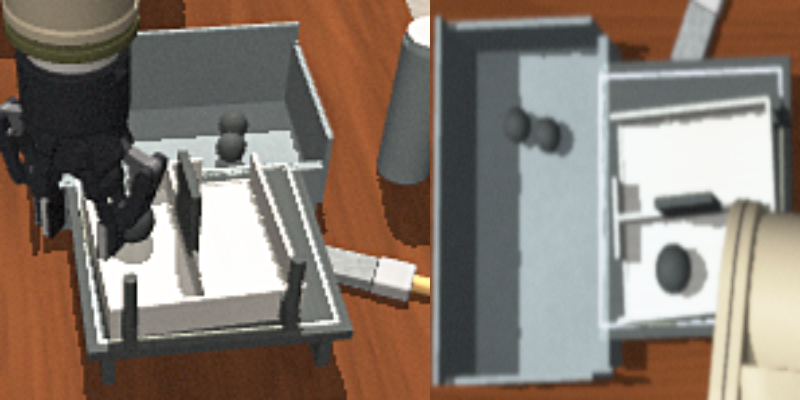

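Both small balls are in the pan and the large ball is still in the left bay. The tray is flat but landed off-centre, at (0.583, 0.082) with yaw 4.5°, so its left rim is on the line. I'll recentre it gently with the handle.

drive_tool([
  [0, 0, 0],
  [0, 0, 0],
  [0, 0, 0],
  [0, 0, 0],
  [0, 0, 0],
  [0.377, -0.518, 0],
  [0.377, -0.518, 0],
  [0.377, -0.518, 0],
  [0.377, -0.518, 0],
  [0.377, -0.518, 0],
  [0.377, -0.518, 0],
  [0.377, -0.518, 0],
  [0.377, -0.518, 0],
  [0, 0, 0],
], spin=[-0.273, -0.273, -0.273, -0.273, -0.273, 0, 0, 0, 0, 0, 0, 0, 0, 0], jaw=[-0.2, -0.2, -0.2, -0.2, -0.2, -0.2, -0.2, -0.2, -0.2, -0.2, -0.2, -0.2, -0.2, -0.2])

```text
time: 32.7
ee_pos: [0.5831, 0.087, 0.2442]
ee_rot: [0.999, 0.043, -0.0, -0.001]
force: [-0.1, -0.4, 0.2]
width: 0.034
```

```bash
python3 -c "
from fit import *
np.set_printoptions(precision=4,suppress=True)
im=cv2.imread('pics/t11.png');C=cloud('top',np.load('pics/t11.npy'))
m=mask_pts(C,.15,.18,[.52,.65,.02,.15])&(im.min(2)<120);P=C[m];print('plate top',len(P),rect(P[:,:2]),P.mean(0))
im=cv2.imread('pics/s11.png');C=cloud('side',np.load('pics/s11.npy'))
m=mask_pts(C,.11,.18,[.56,.65,.02,.15])&(im.min(2)<120);P=C[m];print('plate side',len(P),P.mean(0),rect(P[:,:2]))
print(sphere('t11','top',(143,184,18,17),.023),sphere('s11','side',(257,117,11,13),.023))
s=status.state();print(s['time'],s['ee_pos'],R.from_quat(s['ee_rot']).as_matrix()[:2,0],s['width'])
"
```

```text
plate top 137 (array([0.5809, 0.0803]), array([0.0083, 0.0676]), 4.4) [0.5802 0.0797 0.1641]
plate side 214 [0.5823 0.072  0.1455] (array([0.5834, 0.0798]), array([0.0105, 0.0702]), 4.25)
(array([0.5314, 0.1096, 0.0875]), 256, np.float64(0.0015820164080541197)) (array([0.5329, 0.1116, 0.0872]), 72, np.float64(0.001479823610991499))
32.7 [0.5831 0.087  0.2442] [0.9963 0.0856] 0.03404357095722114
```

drive_tool([
  [-0.03, 0.14, 0.3],
  [0, 0, 0.5],
  [0, 0, 0.5],
  [0, 0, 0.5],
  [0, 0, 0.5],
  [0, 0, 0.3],
  [0, 0, 0.15],
  [0, 0, 0.05],
  [0, 0, 0],
  [0, 0, 0],
  [0, 0, 0],
  [0, 0, 0],
  [0, 0, 0],
  [0, 0, 0],
], spin=[0, 0, 0, 0, 0, 0, 0, 0, 0, 0, 0, 0, 0, 0], jaw=[-0.2, -0.2, -0.2, -0.2, -0.2, -0.2, -0.2, -0.2, -0.2, -1, -1, -1, -1, -1])

```text
time: 34.1
ee_pos: [0.5827, 0.0772, 0.1338]
ee_rot: [0.999, 0.04, 0.001, -0.0]
force: [1.9, 0.2, 5.9]
width: 0.0092
```

drive_tool([
  [0, 0, -0.03],
  [0, 0, -0.06],
  [0, 0, -0.06],
  [0, 0, -0.05],
  [0.03, -0.015, 0],
  [0.05, -0.03, 0],
  [0.06, -0.035, 0],
  [0.06, -0.035, 0],
  [0.06, -0.035, 0],
  [0.06, -0.035, 0],
  [0.05, -0.03, 0],
  [0.03, -0.015, 0],
  [0.02, -0.01, 0],
  [0, 0, 0.05],
  [0, 0, 0.05],
  [0, 0, 0.04],
  [0, 0, 0.02],
  [0, 0, 0],
], spin=[0, 0, 0, 0, 0.01, 0.01, 0.015, 0.015, 0.015, 0.015, 0.01, 0.01, 0, 0, 0, 0, 0, 0], jaw=[-1, -1, -1, -1, -1, -1, -1, -1, -1, -1, -1, -1, -1, -1, -1, -1, -1, -1])

```text
time: 35.9
ee_pos: [0.5979, 0.0875, 0.1341]
ee_rot: [1.0, 0.014, -0.0, 0.0]
force: [0.2, -0.1, -5.4]
width: 0.0094
```

drive_tool([
  [0, 0, 0.02],
  [0, 0, 0.02],
  [0, 0, 0.02],
  [0, 0, 0],
], spin=[0, 0, 0, 0], jaw=[-1, -1, -1, -1])

```text
time: 36.3
ee_pos: [0.5982, 0.0876, 0.1338]
ee_rot: [1.0, 0.014, 0.0, 0.0]
force: [-8.9, -1.8, 11.3]
width: 0.0091
```

drive_tool([
  [0, 0, 0],
  [0, 0, 0],
  [0, 0, 0],
  [0, 0, -0.2],
  [0, 0, -0.6],
  [0, 0, -0.8],
  [0, 0, -0.8],
  [0, 0, -0.8],
  [-0.3, 0.8, 0],
  [-0.3, 0.8, 0],
  [-0.3, 0.8, 0],
  [-0.3, 0.8, 0],
  [-0.3, 0.8, 0],
  [-0.3, 0.8, 0],
  [-0.3, 0.8, 0],
  [-0.3, 0.8, 0],
  [0, 0, 0],
  [0, 0, 0],
], spin=[0, 0, 0, 0, 0, 0, 0, 0, 0, 0, 0, 0, 0, 0, 0, 0, 0, 0], jaw=[-0.2, -0.2, -0.2, -0.2, -0.2, -0.2, -0.2, -0.2, -0.2, -0.2, -0.2, -0.2, -0.2, -0.2, -0.2, -0.2, -0.2, -0.2])

```text
time: 38.1
ee_pos: [0.5094, -0.1714, 0.2605]
ee_rot: [1.0, 0.013, 0.0, 0.0]
force: [-0.3, 0.9, -0.4]
width: 0.0341
```

```bash
python3 -c "
from fit import *
look('12');plane('s12')
b=cv2.imread('pics/s12.png');a=cv2.imread('pics/t12.png')
for n_,im in(('side',b),('top',a)):
    C=cloud(n_,np.load('pics/%s12.npy'%n_[0]))
    m=mask_pts(C,.085,.112,[.45,.75,-.12,.22])&(im.min(2)>150);P=C[m]
    print('rim',rect(P[:,:2]),P.min(0),P.max(0),len(P))
cv2.imwrite('pics/v12.png',np.hstack([cv2.resize(b[40:190,210:370],(430,400)),cv2.resize(a[90:240,20:220],(370,400))]))"
```

```text
38.1 [ 0.5094 -0.1714  0.2605] [-0.2692  0.937  -0.3815] [-0.0266 -0.0713 -0.0159] 0.03414887549394332
side small1_center [371. 329.  23.  20.] 0.58 [ 0.7038 -0.4457  0.0338] [  0 251 254]
side small1_center [339. 299.  12.  18.] 0.5 [ 0.6539 -0.3747  0.0301] [  0 249 255]
side large_center [192. 365.  27.  29.] 0.96 [ 0.357  -0.4848  0.0447] [  0  96 213]
side large_center [230. 228.  16.  16.] 0.86 [ 0.4389 -0.1889  0.0401] [  0 231 253]
top small1_center [356. 143.  10.  15.] 0.6 [ 0.6557 -0.3767  0.0323] [  0 233 245]
top small1_center [382. 125.  10.  18.] 0.6 [ 0.7001 -0.4403  0.0329] [  0 245 244]
top small1_center [ 84. 141.  14.  14.] 0.52 [0.6582 0.2895 0.0392] [80 81 75]
top large_center [148. 186.  21.  20.] 0.78 [0.5423 0.1159 0.1064] [81 83 79]
top large_center [399. 265.  23.  20.] 0.72 [ 0.3618 -0.4728  0.0439] [  0  68 148]
top large_center [ 85. 140.  14.  13.] 0.67 [0.6581 0.2869 0.0396] [72 71 68]
floor 1041 1443 tilt 0.5716256420315986 az 10.801001232313919 c [0.6357 0.0932 0.0638]
underside z at corner 0.05909533014818739
underside z at corner 0.05906578738787064
rim (array([0.5982, 0.0933]), array([0.1821, 0.2038]), 1.5) [ 0.5089 -0.0104  0.0954] [0.6915 0.1966 0.1038] 197
rim (array([0.5965, 0.0916]), array([0.1828, 0.1997]), 1.74) [ 0.5032 -0.0101  0.0869] [0.6907 0.1941 0.1069] 657
```

View pics/v12.png

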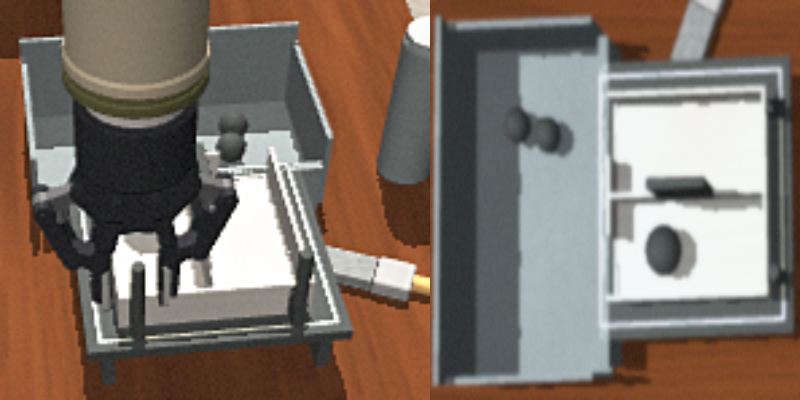

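```bash
python3 -c "
from bench import finish_job
print(finish_job())"
```

```text
the job is handed in; nothing more can be done
None
```

The job is handed in at about 38 s with the end state as asked, but the lowering did not go as asked: the tray slipped from the grip and dropped part of the way.

- **Placing:** I carried the tray onto the stand by its handle and set it down inside the outline. The small balls were in the right bay, so I gripped the left stud.
- **First grip:** The first grip on the stud, at its grip point, lifted the whole tray level: the wrist carried its full weight and the pin did not turn in the jaws. The corner therefore probably left the stand by a few mm for a moment. I lowered the tray and gripped nearer the pin's top.
- **Tipping:** I tipped the tray to about 32° by the commanded arc. Plane fits at 10° and 20° showed the corner still on the stand; the steeper part could not be measured. Both small balls rolled into the pan and the large one stayed behind the wall's middle.
- **Lowering:** On the way down the pin slipped out of the grip, somewhere below about 32°. The tray dropped flat about 16 mm sideways and 11 mm back, turned 3°, with its left rim about on the outline. I then took the handle, lifted the tray a few mm, recentred it, set it down and let go.

**Last checks:**
- **Tray:** Flat, centred at about (0.597, 0.092) with 1.6° yaw; the outline's centre is about (0.599, 0.093) at 1.5°. The two cameras agree within 2 mm.
- **Balls:** Both small balls are in the pan and the large ball is in the left bay. The network reported only one of the two small balls, but the picture and depth show both.
- **Robot:** The gripper is clear and touching nothing. I saw no sign that it touched a ball.

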